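# Seat the coin module in its meter cradle and latch it

### The arm

A 7-joint arm with a two-finger parallel gripper is mounted at the origin on the work surface. World frame = base frame: x ahead of the robot, y to its left, z up, the work surface at z = 0. Lengths are in m, angles in rad, forces in N, time in s.
With the tool pointing down it reaches from about 0.425 to 1.025 m from the base axis. Payload 9.4 kg.
Tool frame: the origin (TCP) lies midway between the tips of the shut fingers; the grasp point (between the pads) lies 19 mm behind it; z points along the fingers, y is the line along which they close (so a half turn about z gives the same grasp; the last joint's range is limited). The gripper opens to 93 mm and grips with 3 to 60 N. Pads are 15 mm wide; open, the fingers measure 128 mm over their backs; the gripper's body (75 mm by 188 mm) begins 65 mm behind the grasp point.
Start: joints at [1.076, 0.599, -0.003, 1.599, 0.002, 0.943, -0.08], TCP at [0.294, -0.663, 0.219] pointing down, gripper open.
Joint ranges: [-2.57, 2.57], [-0.35, 1.97], [-1.29, 1.29], [0.11, 2.56], [-1.05, 4.19], [0.11, 1.86], [-2.63, 2.63]. Speed limits (rad/s): [2.22, 2.22, 3.01, 3.01, 3.14, 3.14, 3.14].

### API

Orientations are given as a unit quaternion [x, y, z, w].
In Python, from workcell import telemetry, grab_frame, job, boxes_of, silhouettes, tip_of gives the robot as it stands.
- The arm moves only by the tool play_rows, never from a script. Its argument "steps" is a list of rows, each a list of 7 numbers: the opening in per cent of the stroke, from 0 (shut) to 100 (fully open), then the shift along the tool's x, y, z in cm, then the turn, a rotation vector about the tool's x, y, z in rad. In form: [[gripper, tx, ty, tz, ax, ay, az], ...]. A call has exactly 5 rows; each row shifts and turns the commanded pose from where the row before left it, along the tool's axes as they then stand; what a row does not reach is not made up. A row lasts 1/12 s, in which the tool goes at most 41.7 mm and 7.16 degrees, less where a joint would pass 70% of its speed; a pose out of reach is approached as far as the arm can. A call is refused whole if a number of a shift passes 4.17 or a number of a turn 0.125, either way. A call with a gripper value outside its range is refused whole. The fingers move at their own pace and stop on an object; "newtons" is the grip in N (left out, the last holds). Time passes only in rows, so rows that do not move let the fingers close, or fill a call up. It gives the time, the measured TCP pose, the force, the opening and the grip force at its end, in the units of the state.
- telemetry.get_state(): the state, without advancing time (a new reading comes with each control period).
- grab_frame(name): name is "scene" or "top" or "wrist"; returns a dict with "pixels" (420x560x3 uint8, red, green, blue), "depth" (420x560 float32, m along the optical axis (not along the pixel's ray), 0 where there is no reading), "fovy" (degrees; the focal length in pixels is half the picture's height over the tangent of half this angle, whatever the lens; pixels are square), "cx", "cy" (the principal point, pixels), "world_from_camera" (4x4, takes a point from camera to world coordinates). Camera axes: x right, y down, z forward; pixel columns grow to the right and rows downward; lengths in m; the calibration is good to about 2 mm. A picture is of the moment at which its call begins.
- job.sign_off(): hands the job in; it is judged then, once.
Trained networks look in a picture, given as the dict that the camera call returned (one of the last four; its "shot" number tells which), for a name from the list of things; names that differ only in an ending like _2 or _b are one class to them, and where a whole thing is asked for, a point or a joint stands for the part that bears it (a point fixed in the world has none). Each returns a list of dicts, best first, with "confidence" (0 to 1); they miss things now and then, are a little off and sometimes report something else, mostly with a low value. They report only what shows in the picture. A call takes as long as a camera call. They do not tell look-alikes from the thing itself.
- boxes_of(picture, target): "point" ([column, row] in pixels, amid what is visible of it).
- silhouettes(picture, target): "pixels" (420x560 bool, what is visible of it) and "point" ([column, row] in pixels, amid what is visible of it).
- tip_of(picture, target): "point" ([column, row] in pixels: a listed point, or the origin of a listed thing).
The state is a dict: "clock": time; "joints": joint angles; "joint_vel": joint speeds; "joint_efforts": joint torques, N m; "eef_pos": TCP position; "ee_rot": TCP orientation; "contact_force": force on the tool from outside, world axes, zero at the start; "torque": the same for the moment, N m; "opening": finger opening in m; "grasp_force": force on a finger pad.
Only numpy, scipy, OpenCV 4.12 (cv2) and the standard library are available. Lean on these libraries where they do the work, as an engineer would, in place of code of your own. Each camera call takes 0.05 s, during which the arm holds its last target. There are 200 camera calls.

### The job

Fit the coin module that has the cut corner into the coin-meter cradle: draw the slide latch back off the pocket, lower the module into the pocket (do not drop it) until it sits flat and square on the pocket's floor, then slide the latch fully home over it and let go. Leave the other module and everything else on the counter where they are.

Things in the scene. Friction and masses are not known exactly. Their poses are not given: they have to be found in the camera images.
- cradle: Coin-meter cradle fixed to the counter: steel base plate (x -80 to 160, y -55 to 55 mm, 8 mm thick) with an open-topped grey pocket and, at its +x end, a slide latch on a deck (x 70 to 156, y -30 to 30, 52 mm high). Origin at counter height under the pocket's centre; x runs along the pocket towards the latch, z up. All heights from the counter
- pocket_floor (a point): Centre of the pocket's flat floor, 8 mm above the counter, axes as the cradle. Pocket inside 124 (x) by 68 mm (y); walls 8 mm thick, rounded tops 40 mm above the counter. A solid block, as high as the walls, fills its (-x, +y) corner, 30 mm along x by 24 along y. It leaves 2 mm round the cut module on every side
- latch (a joint): Slide latch, m: 0 = fully home, 0.040 = fully back (cradle +x). Steel tongue 40 mm wide, 47 to 52 mm above the counter; at 0 it covers the pocket's last 20 mm (to cradle x = 42 mm), from 0.020 it is clear of the pocket. About 2 N of friction, no spring, stays where left; rigid stops at both ends
- latch_grip (a point): Point in the latch's black upright tab (16 x 16 mm, from 52 to 86 mm above the counter), on its centre line, 75 mm above the counter; it lies at cradle x = 92 mm + the joint value, y = 0, and moves with the latch
- cut_module: Coin module with a cut corner: loose aluminium block 120 (x) by 64 (y) by 36 mm high, about 0.35 kg; a notch right through its (-x, +y) corner, 30 mm along x by 24 along y. Origin: centre of the underside of the full 120 x 64 outline; z up. Seated, its x and y lie along the cradle's, its origin is at point pocket_floor and the block's top is 3 mm under the latch's tongue
- cut_module_grip (a point): Point in the cut module's black grip rib, on its centre line, 58 mm above the module's underside. The rib stands on the block's top, centred, along the module's x: 60 mm long, 14 mm wide, 34 mm high (from 36 to 70 mm above the underside)
- full_module: the other coin module: the same aluminium block and rib (120 x 64 x 36 mm) but with four full corners, so it does not fit the pocket; bystander. Origin at the centre of its underside
- token_cup: open steel cup, 60 mm across, 60 mm high, empty; bystander; origin under its centre
- dosing_cup: open white plastic cup, 68 mm across, 70 mm high; bystander; origin under its centre
- screwdriver: screwdriver lying beyond the modules; bystander
There are look-alikes about, which are no part of the job. Leave any blue or orange look-alike of the cut_module alone.

How it is judged:
On the way, in this order (a step that is already met when the one before it is completed fails the run):
1. the latch is drawn back clear of the pocket (joint above 0.020) (value of joint latch above 0.02 m), for 0.1 s.
2. the cut module sits flat and square on the pocket's floor with the latch still back (horizontal distance between cut_module and pocket_floor below 0.004 m and z of cut_module in the frame of pocket_floor below 0.003 m and angle between the x axis of cut_module and the x axis of cradle, either way round below 0.05 rad and angle between cut_module's own z axis and vertical below 0.035 rad and value of joint latch above 0.018 m), for 0.2 s.
At the end, for the whole second after the job is handed in: The cut module is at rest in the pocket: its origin within 4 mm (horizontally) of the pocket's centre and less than 3 mm above the pocket's floor, square to the cradle within 0.05 rad and tilted less than 0.035 rad; the latch is home over it (joint below 0.005 m) (horizontal distance between cut_module and pocket_floor below 0.004 m and z of cut_module in the frame of pocket_floor below 0.003 m and angle between the x axis of cut_module and the x axis of cradle, either way round below 0.05 rad and angle between cut_module's own z axis and vertical below 0.035 rad and value of joint latch below 0.005 m and linear speed of cut_module below 0.02 m/s); the robot touches nothing.
It fails at once if the cut module is dropped (moves faster than 0.5 m/s while the fingers do not hold it) (contact force between the fingers and cut_module below 0.3 N and linear speed of cut_module above 0.5 m/s).
It fails at once if the other module is moved more than 30 mm (distance of full_module from where it was at the start of the episode above 0.03 m).
It fails at once if another thing on the counter is moved more than 30 mm (distance of any of token_cup, dosing_cup, screwdriver from where it was at the start of the episode above 0.03 m).
It also fails if it takes over 72 s, if anything falls off the work surface, if the arm or the gripper's body presses on something with over 40 N, if the wrist force passes 120 N, or if a joint passes its speed limit or range.

## Working session

There is one attempt and no reset: what is moved stays moved. The work goes in short steps, Python scripts to look and compute and a tool call to move; the robot and the scene stay as the last step left them, time stands still between calls to the robot, and variables do not carry over. Pictures are saved under pics/ and viewed, at most 10 in all, crops included, and the job is handed in when it is done.

Besides the shell and the picture viewer there is one more tool, called after "Request:" by a JSON object that holds its "op" and its "data". play_rows: Moves the arm, as the interface text tells. Its arguments: {"type":"object","properties":{"steps":{"type":"array","items":{"type":"array","items":{"type":"number"}}},"newtons":{"type":"number"}},"required":["steps"]}

```bash
mkdir -p pics
cat > h.py <<'E'
import numpy as np, cv2
from scipy.spatial.transform import Rotation as R
from workcell import telemetry, grab_frame, job, boxes_of, silhouettes, tip_of
def save(f,n): cv2.imwrite('pics/'+n, cv2.cvtColor(f['pixels'],cv2.COLOR_RGB2BGR))
def cloud(f):
    h,w=f['depth'].shape; F=h/2/np.tan(np.radians(f['fovy'])/2)
    v,u=np.mgrid[:h,:w]; d=f['depth']
    P=np.stack([(u-f['cx'])/F*d,(v-f['cy'])/F*d,d],-1)
    T=f['world_from_camera']; return P@T[:3,:3].T+T[:3,3]
def at_z(f,p,z):
    F=f['depth'].shape[0]/2/np.tan(np.radians(f['fovy'])/2)
    T=f['world_from_camera']; r=T[:3,:3]@np.array([(p[0]-f['cx'])/F,(p[1]-f['cy'])/F,1.])
    return T[:3,3]+r*(z-T[2,3])/r[2]
E
python3 - <<'E'
from h import *
s=telemetry.get_state(); print(s['clock'],s['eef_pos'],s['ee_rot'],s['opening'])
for c in('top','scene'):
    f=grab_frame(c); save(f,c+'0.png'); C=cloud(f)
    print(c,f['world_from_camera'][:3,3])
    for t in('cut_module','full_module','cradle','latch','token_cup','dosing_cup'):
        for m in silhouettes(f,t):
            p=C[m['pixels']&(f['depth']>0)]
            print(t,round(m['confidence'],2),np.round(m['point']),np.round(np.median(p,0),3),len(p))
    for t,z in(('cut_module_grip',.058),('latch_grip',.075),('pocket_floor',.008)):
        for m in tip_of(f,t): print(t,round(m['confidence'],2),np.round(m['point']),np.round(at_z(f,m['point'],z),3))
E
```

```text
0.0 [ 0.2939617  -0.66220847  0.21776003] [ 9.78256859e-01  2.07395619e-01 -2.13354394e-04 -7.28081670e-04] 0.09281112533594153
top [ 0.43885335 -0.03498698  1.00394662]
cut_module 0.85 [374. 318.] [ 0.266 -0.25   0.037] 1471
cut_module 0.73 [305. 171.] [ 0.618 -0.092  0.037] 1219
cut_module 0.56 [281.  99.] [ 0.799 -0.036  0.037] 1264
cut_module 0.56 [184. 308.] [0.302 0.194 0.037] 1399
full_module 0.93 [380. 244.] [ 0.446 -0.28   0.037] 1419
full_module 0.61 [302. 173.] [ 0.618 -0.092  0.037] 1227
cradle 0.56 [185. 215.] [0.528 0.194 0.013] 4224
latch 0.65 [190. 192.] [0.574 0.181 0.053] 492
token_cup 0.72 [303. 251.] [ 0.432 -0.086  0.016] 517
dosing_cup 0.97 [391. 153.] [ 0.664 -0.312  0.038] 737
cut_module_grip 0.94 [374. 321.] [ 0.265 -0.248  0.058]
cut_module_grip 0.79 [185. 312.] [0.293 0.188 0.058]
cut_module_grip 0.62 [305. 175.] [ 0.611 -0.096  0.058]
latch_grip 0.82 [189. 185.] [0.588 0.177 0.075]
pocket_floor 0.81 [178. 226.] [0.496 0.219 0.008]
pocket_floor 0.28 [378. 243.] [ 0.445 -0.277  0.008]
scene [0.92212029 0.39297278 0.87399093]
cut_module 0.97 [297. 120.] [ 0.2
[... 219 characters left out ...]
4 -0.274  0.036] 1020
cradle 0.86 [346. 277.] [0.543 0.205 0.021] 4648
cradle 0.42 [234. 218.] [ 0.63  -0.083  0.036] 1297
latch 0.66 [330. 277.] [0.58  0.186 0.053] 525
token_cup 0.73 [296. 174.] [ 0.427 -0.086  0.04 ] 497
dosing_cup 0.63 [180. 169.] [ 0.657 -0.301  0.047] 642
cut_module_grip 0.94 [300. 113.] [ 0.268 -0.243  0.058]
cut_module_grip 0.75 [238. 209.] [ 0.619 -0.092  0.058]
cut_module_grip 0.69 [416. 208.] [0.287 0.195 0.058]
cut_module_grip 0.58 [188. 270.] [ 0.804 -0.038  0.058]
cut_module_grip 0.23 [361. 272.] [0.52  0.221 0.058]
latch_grip 0.83 [326. 275.] [0.591 0.179 0.075]
pocket_floor 0.86 [364. 274.] [0.493 0.219 0.008]
pocket_floor 0.69 [361. 274.] [0.499 0.212 0.008]
```

View pics/top0.png

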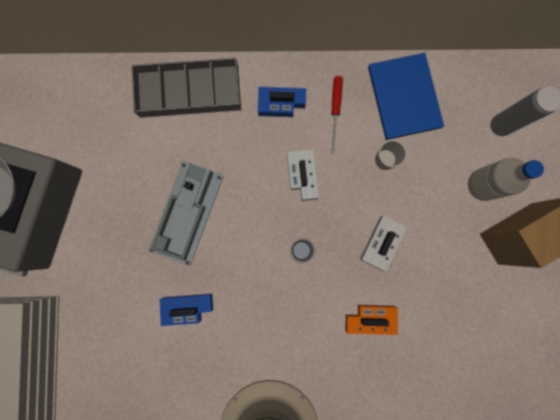

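View pics/scene0.png

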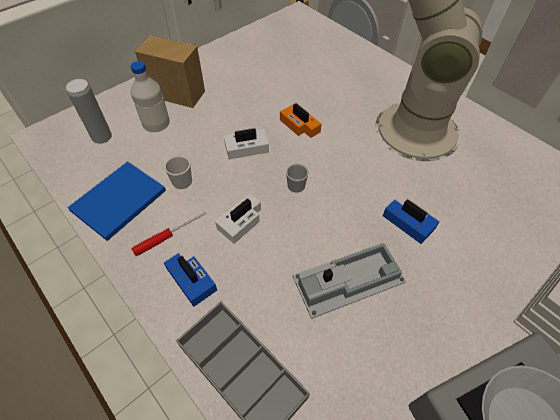

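The white cut-corner module is at top (303,173), with its notch to the lower left. The full module is at (383,243), and the cradle is at (187,213) with its latch tab at (189,186). The blue and orange blocks are look-alikes. Next I'll fit their poses from the depth.

```bash
cat >> h.py <<'E'
def rect(P):
    (c,s,a)=cv2.minAreaRect((P[:,:2]*1000).astype(np.float32))
    if s[0]<s[1]: s=s[::-1]; a+=90
    a=(a+90)%180-90
    return np.round(c,1),np.round(s,1),round(a,1)
def fit(C,ok,ctr,rad,z0,z1):
    m=ok&(np.hypot(C[...,0]-ctr[0],C[...,1]-ctr[1])<rad)&(C[...,2]>z0)&(C[...,2]<z1)
    return (*rect(C[m]),np.round(np.median(C[m],0)*1000,1),int(m.sum())) if m.sum()>4 else None
E
python3 - <<'E'
from h import *
for c in('top','scene'):
    f=grab_frame(c); C=cloud(f); ok=f['depth']>0
    print(c,'mod top',fit(C,ok,(.62,-.092),.09,.030,.042),'\n rib',fit(C,ok,(.617,-.092),.06,.064,.078))
    print(' base',fit(C,ok,(.53,.2),.17,.004,.012),'\n walls',fit(C,ok,(.50,.215),.11,.030,.043),'\n deck',fit(C,ok,(.60,.175),.08,.046,.056),'\n tab',fit(C,ok,(.588,.178),.03,.080,.092))
    print(' cup',fit(C,ok,(.43,-.086),.06,.05,.07))
E
```

```text
top mod top (array([616.5, -91. ]), array([120.5,  64. ]), 5.5, array([621.6, -95.9,  36.9]), 979) 
 rib (array([615.9, -90.9]), array([58.2, 14. ]), 5.3, array([615.6, -90.5,  70.4]), 152)
 base (array([528.3, 201.4]), array([338. , 327.5]), 56.9, array([509.9, 205.8,   8.5]), 2572) 
 walls (array([511.8, 206.3]), array([180.7,  84.8]), -19.9, array([471. , 231.5,  39.9]), 707) 
 deck (array([589.8, 177. ]), array([104.6,  60.3]), -19.6, array([588.3, 177.2,  52.2]), 869) 
 tab (array([587.2, 177.8]), array([16.2, 16.2]), -13.8, array([587.7, 177. ,  86.8]), 51)
 cup (array([432.1, -84.9]), array([56.9, 56.1]), 89.1, array([432.5, -88.9,  60.3]), 155)
scene mod top (array([614.1, -91.1]), array([120.8,  67.7]), 5.4, array([633. , -83.1,  36.2]), 738) 
 rib (array([614.4, -89.4]), array([59.7, 15.8]), 6.8, array([615. , -88.7,  69.7]), 136)
 base (array([536.1, 191.9]), array([315., 297.]), 38.8, array([515.3, 215.2,   8.1]), 2038) 
 walls (array([511.9, 206. ]), array([184.6,  86.2]), -20.5, array([471. , 234. ,  38.8]), 803) 
 deck (array([587.9, 178.1]), array([104.7,  60.7]), -20.6, array([591.3, 183.6,  51.5]), 917) 
 tab (array([586.1, 179. ]), array([15.7, 15.7]), -22.7, array([586.4, 180. ,  84.9]), 60)
 cup (array([429.2, -83.5]), array([59.6, 57.3]), 10.5, array([428.4, -85.1,  58.3]), 171)
```

Request:
{"op": "play_rows", "data": {"steps": [[60,2.03,-2.16,0,0,0,0],[60,2.03,-2.16,0,0,0,0],[60,2.03,-2.16,0,0,0,0],[60,2.03,-2.16,0,0,0,0],[60,2.03,-2.16,0,0,0,0]], "newtons": 25}}

```text
clock: 1.52
eef_pos: [0.3433, -0.5215, 0.2187]
ee_rot: [0.978, 0.207, 0.0, 0.0]
contact_force: [1.5, 0.1, 0.1]
opening: 0.064
grasp_force: 0.0
```

Request:
{"op": "play_rows", "data": {"steps": [[60,2.03,-2.16,0,0,0,0],[60,2.03,-2.16,0,0,0,0],[60,2.03,-2.16,0,0,0,0],[60,2.03,-2.16,0,0,0,0],[60,2.03,-2.16,0,0,0,0]]}}

```text
clock: 1.93
eef_pos: [0.3924, -0.3816, 0.2188]
ee_rot: [0.978, 0.207, 0.0, 0.0]
contact_force: [1.1, -0.0, -0.3]
opening: 0.0559
grasp_force: 0.0
```

Request:
{"op": "play_rows", "data": {"steps": [[60,2.03,-2.16,0,0,0,0],[60,2.03,-2.16,0,0,0,0],[60,2.03,-2.16,0,0,0,0],[60,2.03,-2.16,0,0,0,0],[60,2.03,-2.16,0,0,0,0]]}}

```text
clock: 2.35
eef_pos: [0.4414, -0.2417, 0.2189]
ee_rot: [0.978, 0.207, 0.0, 0.0]
contact_force: [1.0, -0.9, -0.9]
opening: 0.056
grasp_force: 0.0
```

Request:
{"op": "play_rows", "data": {"steps": [[60,2.03,-2.16,0,0,0,0],[60,2.03,-2.16,0,0,0,0],[60,2.03,-2.16,0,0,0,0],[60,2.03,-2.16,0,0,0,0],[60,2.03,-2.16,0,0,0,0]]}}

```text
clock: 2.77
eef_pos: [0.4904, -0.1017, 0.2189]
ee_rot: [0.978, 0.207, 0.0, 0.0]
contact_force: [0.6, 0.0, -0.7]
opening: 0.0559
grasp_force: 0.0
```

Request:
{"op": "play_rows", "data": {"steps": [[60,2.03,-2.16,0,0,0,0],[60,2.03,-2.16,0,0,0,0],[60,2.03,-2.16,0,0,0,0],[60,2.03,-2.16,0,0,0,0],[60,2.03,-2.16,0,0,0,0]]}}

```text
clock: 3.18
eef_pos: [0.5393, 0.0383, 0.2188]
ee_rot: [0.978, 0.207, 0.0, 0.0]
contact_force: [0.8, -0.7, -0.4]
opening: 0.0553
grasp_force: 0.0
```

Request:
{"op": "play_rows", "data": {"steps": [[60,2.03,-2.16,0,0,0,-0.117],[60,0,0,0,0,0,-0.117],[60,0,0,0,0,0,-0.117],[60,0,0,0,0,0,-0.117],[60,0,0,0,0,0,-0.117]]}}

```text
clock: 3.6
eef_pos: [0.5488, 0.0651, 0.2187]
ee_rot: [0.875, 0.483, 0.0, 0.0]
contact_force: [0.9, -0.0, -0.4]
opening: 0.0555
grasp_force: 0.0
```

Request:
{"op": "play_rows", "data": {"steps": [[60,0,0,0,0,0,-0.117],[60,0,0,0,0,0,-0.117],[60,0,0,0,0,0,-0.117],[60,0,0,0,0,0,-0.117],[60,0,0,0,0,0,-0.117]]}}

```text
clock: 4.02
eef_pos: [0.5488, 0.0648, 0.2188]
ee_rot: [0.699, 0.715, 0.0, 0.0]
contact_force: [0.7, -0.4, -0.2]
opening: 0.0558
grasp_force: 0.0
```

Request:
{"op": "play_rows", "data": {"steps": [[60,0,0,0,0,0,-0.117],[60,0,0,0,0,0,-0.117],[60,0,0,0,0,0,-0.117],[60,0,0,0,0,0,-0.117],[60,0,0,0,0,0,-0.117]]}}

```text
clock: 4.43
eef_pos: [0.5488, 0.0647, 0.2188]
ee_rot: [0.463, 0.886, 0.0, 0.0]
contact_force: [-0.6, -0.1, 0.5]
opening: 0.0559
grasp_force: 0.0
```

Request:
{"op": "play_rows", "data": {"steps": [[60,0,0,0,0,0,-0.117],[60,0,0,0,0,0,-0.117],[60,0,0,0,0,0,-0.117],[60,0,0,0,0,0,-0.117],[60,0,0,0,0,0,-0.117]]}}

```text
clock: 4.85
eef_pos: [0.5488, 0.0646, 0.2188]
ee_rot: [0.188, 0.982, -0.0, 0.0]
contact_force: [-0.3, 0.5, 0.1]
opening: 0.0557
grasp_force: 0.0
```

```bash
cat >> h.py <<'E'
def go(x,y,yaw,z):
    s=telemetry.get_state(); p=s['eef_pos']; q=s['ee_rot']; t=2*np.arctan2(q[1],q[0])
    d=np.array([x,y,z])-p; dy=(np.radians(yaw)-t+np.pi)%(2*np.pi)-np.pi
    c,sn=np.cos(t),np.sin(t)
    print('tool cm (before turn)',np.round([100*(d[0]*c+d[1]*sn),100*(d[0]*sn-d[1]*c),-100*d[2]],2),'az',round(-dy,4),'yaw now',round(np.degrees(t),2),'TCP',np.round(p*1000,1))
E
python3 - <<'E'
from h import *
f=grab_frame('wrist'); save(f,'w1.png'); C=cloud(f); ok=f['depth']>0
print(' walls',fit(C,ok,(.50,.215),.11,.030,.043),'\n deck',fit(C,ok,(.60,.175),.08,.046,.056),'\n tab',fit(C,ok,(.588,.178),.03,.080,.092))
f=grab_frame('top');C=cloud(f); ok=f['depth']>0
print(fit(C,ok,(.588,.178),.03,.080,.092))
go(.587,.178,160,.15)
E
```

```text
walls (array([516.8, 203. ]), array([169.4,  84.9]), -20.9, array([485.1, 232.5,  39. ]), 4352) 
 deck (array([587.5, 176.7]), array([105.4,  59.8]), -20.2, array([576.9, 179.1,  51.7]), 4893) 
 tab (array([584.7, 178.3]), array([16.6, 15.7]), 67.7, array([583.8, 177.4,  85.6]), 364)
None
tool cm (before turn) [ 0.69 11.96  6.85] az -0.0332 yaw now 158.1 TCP [548.8  64.5 218.5]
```

View pics/w1.png

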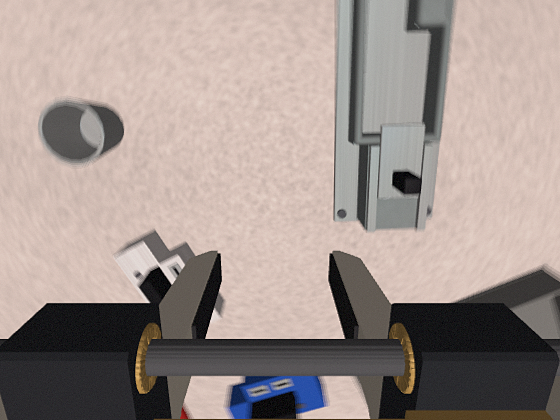

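The wrist view shows the tab at (406,182) and the pocket above it in the picture. I'll go over the tab, descend and grip it.

Request:
{"op": "play_rows", "data": {"steps": [[60,0.2,3,0,0,0,0],[60,0.2,3,0,0,0,0],[60,0.2,3,0,0,0,0],[60,0.2,2.95,0,0,0,0],[60,0,0,2,0,0,-0.025]]}}

```text
clock: 5.37
eef_pos: [0.5885, 0.1866, 0.2021]
ee_rot: [0.178, 0.984, 0.004, 0.003]
contact_force: [-0.4, 1.0, 0.6]
opening: 0.0564
grasp_force: 0.0
```

Request:
{"op": "play_rows", "data": {"steps": [[60,0,0,3,0,0,0],[60,0,0,3,0,0,0],[60,0,0,2,0,0,0],[60,0,0,0,0,0,0],[60,0,0,0,0,0,0]]}}

```text
clock: 5.78
eef_pos: [0.5856, 0.1787, 0.1182]
ee_rot: [0.18, 0.984, -0.0, -0.001]
contact_force: [-0.8, -0.7, 0.4]
opening: 0.0559
grasp_force: 0.0
```

Run:
```python
from h import *
f=grab_frame('wrist'); C=cloud(f); ok=f['depth']>0
print(' walls',fit(C,ok,(.50,.215),.12,.030,.043),'\n deck',fit(C,ok,(.60,.175),.08,.046,.056),'\n tab',fit(C,ok,(.588,.178),.02,.080,.092))
go(.586,.1783,159.5,.058)
```

```text
walls (array([503.9, 208.6]), array([111.9,  84.1]), -20.5, array([497.4, 225.5,  39.1]), 5797) 
 deck (array([587.5, 177.5]), array([105. ,  59.9]), -20.3, array([576.4, 183.2,  51.8]), 8769) 
 tab (array([584.9, 178.5]), array([16. , 15.9]), 69.5, array([583.7, 179. ,  85.7]), 688)
tool cm (before turn) [ 0.   -0.08  6.14] az -0.0028 yaw now 159.34 TCP [586.3 179.1 119.4]
```

Request:
{"op": "play_rows", "data": {"steps": [[60,0.1,-0.1,2,0,0,0],[60,0,0,2,0,0,0],[60,0,0,2.1,0,0,0],[60,0,0,0,0,0,0],[0,0,0,0,0,0,0]]}}

```text
clock: 6.25
eef_pos: [0.5851, 0.1783, 0.0587]
ee_rot: [0.179, 0.984, 0.0, 0.0]
contact_force: [0.1, 0.0, 0.1]
opening: 0.0524
grasp_force: 0.0
```

Request:
{"op": "play_rows", "data": {"steps": [[0,0,0,0,0,0,0],[0,0,0,0,0,0,0],[0,0,0,0,0,0,0],[0,0,0,0,0,0,0],[0,0,0,0,0,0,0]]}}

```text
clock: 6.67
eef_pos: [0.5851, 0.178, 0.0582]
ee_rot: [0.179, 0.984, 0.0, 0.0]
contact_force: [-0.4, -0.9, 0.1]
opening: 0.0202
grasp_force: 0.0
```

Request:
{"op": "play_rows", "data": {"steps": [[0,-0.6,0,0,0,0,0],[0,-0.6,0,0,0,0,0],[0,-0.6,0,0,0,0,0],[0,-0.5,0,0,0,0,0],[0,-0.4,0,0,0,0,0]]}}

```text
clock: 7.08
eef_pos: [0.6113, 0.1695, 0.0581]
ee_rot: [0.178, 0.984, 0.001, 0.001]
contact_force: [-0.1, 5.6, 4.5]
opening: 0.0158
grasp_force: 25.0
```

Request:
{"op": "play_rows", "data": {"steps": [[0,0,0,0,0,0,0],[40,0,0,0,0,0,0],[40,0,0,0,0,0,0],[40,0,0,0,0,0,0],[40,0,0,0,0,0,0]]}}

```text
clock: 7.5
eef_pos: [0.6097, 0.1676, 0.0572]
ee_rot: [0.179, 0.984, -0.001, -0.0]
contact_force: [-0.0, -0.3, -0.1]
opening: 0.0357
grasp_force: 0.0
```

Request:
{"op": "play_rows", "data": {"steps": [[40,0,0,-4,0,0,0],[40,0,0,-4,0,0,0],[40,0,0,-4,0,0,0],[40,0,0,-2,0,0,0],[40,0,0,0,0,0,0]]}}

```text
clock: 7.92
eef_pos: [0.6118, 0.1694, 0.2025]
ee_rot: [0.179, 0.984, 0.001, 0.003]
contact_force: [0.3, -0.3, -0.9]
opening: 0.037
grasp_force: 0.0
```

Run:
```python
from h import *
f=grab_frame('wrist'); C=cloud(f); ok=f['depth']>0
save(f,'w2.png')
for r in(.11,.13):print(' walls',fit(C,ok,(.50,.215),r,.033,.0425))
print(' deck',fit(C,ok,(.60,.175),.08,.046,.056),'\n tab',fit(C,ok,(.611,.169),.025,.080,.092))
go(.616,-.091,185.5,.2)
```

```text
walls (array([508.9, 206.6]), array([100.9,  83.9]), -20.5, array([520.7, 191. ,  39.1]), 3108)
 walls (array([508.9, 206.6]), array([100.9,  83.9]), -20.5, array([520.7, 191. ,  39.1]), 3108)
 deck (array([596.3, 174.1]), array([86.1, 59.9]), -20.4, array([590.7, 177.1,  51.8]), 5015) 
 tab (array([611.1, 168.8]), array([16.7, 15.1]), -20.8, array([610.4, 169. ,  85.7]), 369)
tool cm (before turn) [-9.600e+00 -2.412e+01 -1.000e-02] az -0.4555 yaw now 159.4 TCP [610.9 168.5 199.9]
```

Request:
{"op": "play_rows", "data": {"steps": [[70,-2.4,0,0,0,0,0],[70,-2.4,0,0,0,0,0],[70,-2.4,0,0,0,0,0],[70,-2.4,0,0,0,0,0],[70,0,0,0,0,0,0]]}}

```text
clock: 8.38
eef_pos: [0.703, 0.1309, 0.1947]
ee_rot: [0.181, 0.984, -0.001, -0.0]
contact_force: [0.1, -1.1, 0.7]
opening: 0.0632
grasp_force: 0.0
```

Run:
```python
from h import *
f=grab_frame('wrist'); C=cloud(f); ok=f['depth']>0
for r in(.13,):print(' walls',fit(C,ok,(.50,.215),r,.033,.0425))
print(' walls near',fit(C,ok,(.49,.215),.077,.033,.0425))
print(' deck',fit(C,ok,(.60,.175),.08,.046,.056),'\n tab',fit(C,ok,(.611,.169),.025,.080,.092))
go(.616,-.091,185.5,.2)
```

```text
walls (array([555.8, 189. ]), array([83.7,  1.5]), 69.2, array([544.4, 158.6,  36. ]), 70)
 walls near None
 deck (array([597.1, 173.8]), array([84.7, 59.9]), -20.5, array([592.8, 175.6,  51.8]), 7009) 
 tab (array([611.4, 168.5]), array([15.8, 15.5]), -20.4, array([611.3, 168.5,  85.8]), 512)
tool cm (before turn) [ 1.00e-02 -2.39e+01 -5.30e-01] az -0.458 yaw now 159.26 TCP [700.7 132.5 194.7]
```

Request:
{"op": "play_rows", "data": {"steps": [[70,0,-3,0,0,0,-0.0916],[70,0,0,0,0,0,-0.0916],[70,0,0,0,0,0,-0.0916],[70,0,0,0,0,0,-0.0916],[70,0,0,0,0,0,-0.0916]]}}

```text
clock: 8.85
eef_pos: [0.6878, 0.1069, 0.1963]
ee_rot: [-0.052, 0.999, -0.0, -0.001]
contact_force: [0.3, 0.2, -0.0]
opening: 0.0656
grasp_force: 0.0
```

Run:
```python
from h import *
go(.616,-.091,185.5,.15)
```

```text
tool cm (before turn) [  9.21 -18.93   4.63] az 0.0087 yaw now 186.0 TCP [687.8 106.9 196.3]
```

Request:
{"op": "play_rows", "data": {"steps": [[70,1.54,-3.15,0,0,0,0],[70,1.54,-3.15,0,0,0,0],[70,1.54,-3.15,0,0,0,0],[70,1.54,-3.15,0,0,0,0],[70,1.54,-3.15,0,0,0,0]]}}

```text
clock: 9.27
eef_pos: [0.626, -0.0583, 0.1964]
ee_rot: [-0.05, 0.999, -0.0, -0.001]
contact_force: [1.4, -1.3, -0.2]
opening: 0.0649
grasp_force: 0.0
```

Request:
{"op": "play_rows", "data": {"steps": [[70,1.54,-3.15,0,0,0,0],[70,0,0,2,0,0,0],[70,0,0,2.5,0,0,0],[70,0,0,0,0,0,0],[70,0,0,0,0,0,0]]}}

```text
clock: 9.68
eef_pos: [0.6144, -0.0898, 0.1513]
ee_rot: [-0.05, 0.999, 0.0, -0.002]
contact_force: [0.5, 1.1, 0.9]
opening: 0.0648
grasp_force: 0.0
```

Run:
```python
from h import *
f=grab_frame('wrist'); C=cloud(f); ok=f['depth']>0; save(f,'w3.png')
print('mod top',fit(C,ok,(.617,-.091),.09,.030,.042),'\n rib',fit(C,ok,(.617,-.091),.06,.064,.078))
go(.616,-.091,185.5,.041)
```

```text
mod top (array([614.2, -91.3]), array([120.4,  64. ]), 5.4, array([612.6, -99.5,  36.1]), 8096) 
 rib (array([613.5, -91.1]), array([59.4, 13.7]), 5.3, array([611.8, -91.5,  69.8]), 1448)
tool cm (before turn) [-0.03 -0.17 11.15] az 0.0049 yaw now 185.78 TCP [615.5 -89.3 152.5]
```

View pics/w3.png

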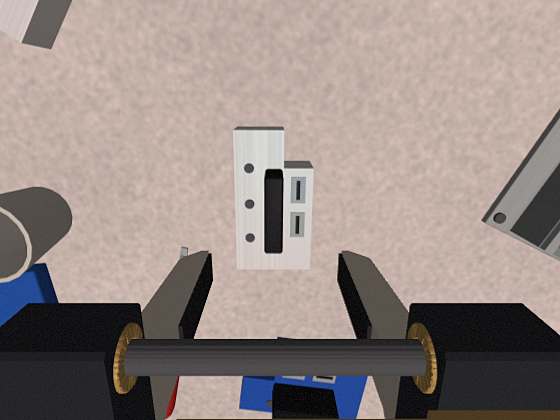

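The module is below the gripper, with its rib at (273,211) and the notch at the upper right. I'll descend, grip and lift a little.

Request:
{"op": "play_rows", "data": {"steps": [[70,0.17,-0.17,2.5,0,0,0.008],[70,0,0,3,0,0,0],[70,0,0,3,0,0,0],[70,0,0,2.6,0,0,0],[70,0,0,0,0,0,0]], "newtons": 40}}

```text
clock: 10.15
eef_pos: [0.6128, -0.0915, 0.0385]
ee_rot: [-0.046, 0.999, 0.0, -0.002]
contact_force: [-0.8, -0.6, -0.0]
opening: 0.0648
grasp_force: 0.0
```

Request:
{"op": "play_rows", "data": {"steps": [[0,0,0,0,0,0,0],[0,0,0,0,0,0,0],[0,0,0,0,0,0,0],[0,0,0,0,0,0,0],[0,0,0,0,0,0,0]]}}

```text
clock: 10.57
eef_pos: [0.6153, -0.0925, 0.043]
ee_rot: [-0.045, 0.999, -0.0, 0.001]
contact_force: [0.1, 0.1, 0.3]
opening: 0.0359
grasp_force: 0.0
```

Request:
{"op": "play_rows", "data": {"steps": [[0,0,0,0,0,0,0],[0,0,0,0,0,0,0],[0,0,0,0,0,0,0],[0,0,0,0,0,0,0],[0,0,0,-0.5,0,0,0]]}}

```text
clock: 10.98
eef_pos: [0.6138, -0.0924, 0.0458]
ee_rot: [-0.046, 0.999, 0.0, -0.001]
contact_force: [-0.4, 0.2, -4.0]
opening: 0.0138
grasp_force: 40.0
```

Request:
{"op": "play_rows", "data": {"steps": [[0,0,0,-1.5,0,0,0],[0,0,0,-3,0,0,0],[0,0,0,-3,0,0,0],[0,0,0,-3,0,0,0],[0,0,0,-2,0,0,0]]}}

```text
clock: 11.4
eef_pos: [0.6149, -0.092, 0.1751]
ee_rot: [-0.046, 0.999, -0.0, 0.001]
contact_force: [1.1, -0.2, -4.1]
opening: 0.0137
grasp_force: 40.0
```

Request:
{"op": "play_rows", "data": {"steps": [[0,0.4,1.3,0,0,0,0],[0,0.78,2.63,0,0,0,0],[0,0.78,2.63,0,0,0,0],[0,0.78,2.63,0,0,0,0],[0,0.78,2.63,0,0,0,0]]}}

```text
clock: 11.82
eef_pos: [0.5669, 0.0235, 0.1711]
ee_rot: [-0.046, 0.999, 0.0, -0.001]
contact_force: [0.4, 0.8, -4.2]
opening: 0.0139
grasp_force: 40.0
```

Request:
{"op": "play_rows", "data": {"steps": [[0,0.78,2.63,0,0,0,0],[0,0.78,2.63,0,0,0,0],[0,0.78,2.63,0,0,0,0],[0,0.78,2.63,0,0,0,0],[0,0.78,2.63,0,0,0,0]]}}

```text
clock: 12.23
eef_pos: [0.516, 0.1508, 0.1712]
ee_rot: [-0.046, 0.999, -0.0, -0.001]
contact_force: [0.3, 0.0, -4.6]
opening: 0.014
grasp_force: 40.0
```

Request:
{"op": "play_rows", "data": {"steps": [[0,0.78,2.63,0,0,0,0],[0,0.78,2.63,0,0,0,0],[0,0.38,1.3,0,0,0,0.05],[0,0,0,0,0,0,0.08],[0,0,0,0,0,0,0.08]]}}

```text
clock: 12.65
eef_pos: [0.4907, 0.2146, 0.1712]
ee_rot: [0.06, 0.998, -0.0, -0.001]
contact_force: [0.6, -1.1, -4.0]
opening: 0.0137
grasp_force: 40.0
```

Request:
{"op": "play_rows", "data": {"steps": [[0,0,0,0,0,0,0.08],[0,0,0,0,0,0,0.08],[0,0,0,0,0,0,0.08],[0,0,0,0,0,0,0],[0,0,0,0,0,0,0]]}}

```text
clock: 13.07
eef_pos: [0.4917, 0.2133, 0.1713]
ee_rot: [0.177, 0.984, -0.0, -0.0]
contact_force: [-0.6, 0.1, -4.4]
opening: 0.0138
grasp_force: 40.0
```

Run:
```python
from h import *
go(.491,.213,159.6,.16)
f=grab_frame('wrist'); C=cloud(f); ok=f['depth']>0; save(f,'w4.png')
z=telemetry.get_state()['eef_pos'][2]-.039
print('mod top',fit(C,ok,(.491,.213),.09,z+.03,z+.042))
print('deck',fit(C,ok,(.60,.175),.08,.046,.056),'\n walls',fit(C,ok,(.491,.213),.12,.033,.0425))
f=grab_frame('top'); C=cloud(f); ok=f['depth']>0; save(f,'t4.png')
print('mod top',fit(C,ok,(.491,.213),.09,z+.03,z+.042),z)
```

```text
tool cm (before turn) [ 0.05 -0.05  1.13] az 0.0005 yaw now 159.63 TCP [491.7 213.3 171.3]
mod top (array([485.7, 214.7]), array([108.9,  64.3]), -20.3, array([460.3, 217.8, 165.7]), 10072)
deck None 
 walls (array([455.4, 226.6]), array([83.8, 65.1]), 69.6, array([445. , 250.9,  39.5]), 2848)
mod top (array([513. , 205.9]), array([79.1, 64.9]), -20.8, array([533.7, 193.2, 166.7]), 483) 0.1323676154146487
```

View pics/w4.png

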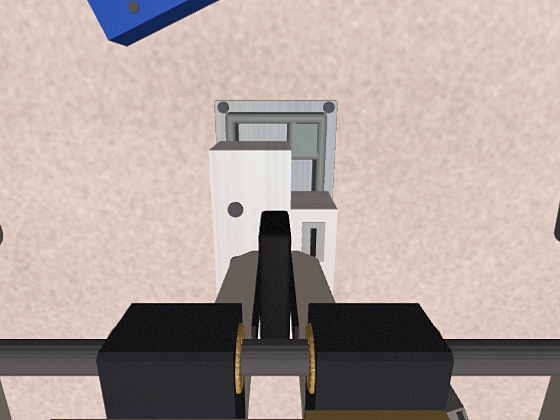

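The module's notch end at (275,145–195) and the pocket's -x end with its corner block at (305,140) both show. I'll compare the two edges in one image frame.

```bash
cat >> h.py <<'E'
def rel(f,o=(.491,.213),yaw=-20.4):
    C=cloud(f); ok=f['depth']>0; a=np.radians(yaw)
    q=(C[...,:2]-o)*1000; X=q[...,0]*np.cos(a)+q[...,1]*np.sin(a); Y=-q[...,0]*np.sin(a)+q[...,1]*np.cos(a); return X,Y,C[...,2]*1000,ok
def edges(n,X,Y,m):
    e=[]
    for lo,hi in((-90,-55),):pass
    print(n,int(m.sum()),'x',np.round([X[m].min(),X[m].max()],1),'y',np.round([Y[m].min(),Y[m].max()],1),'angle',rect(np.c_[X[m],Y[m]]/1000))
E
python3 - <<'E'
from h import *
f=grab_frame('wrist'); X,Y,Z,ok=rel(f)
zt=165.5
near=ok&(abs(X)<130)&(abs(Y)<70)
edges('module',X,Y,near&(abs(Z-zt)<4)&(X<-20)); edges('walls',X,Y,near&(Z>33)&(Z<43)); 
m=near&(Z>4)&(Z<12); edges('floor+base',X,Y,m)
# inner floor
m=near&(Z>5)&(Z<11)&(X>-64)&(abs(Y)<36); edges('floor',X,Y,m)
blk=near&(Z>33)&(Z<43)&(X>-60)&(Y>0)&(Y<32); edges('block',X,Y,blk)
m=near&(abs(Z-zt)<4)&(X<-20)
for y0,y1 in((-30,-22),(-20,-5),(2,7),(12,20),(22,30)):
    k=m&(Y>y0)&(Y<y1); print(y0,'x edge',round(X[k].min(),1) if k.any() else None)
for x0 in(-55,-45,-38,-30): 
    k=m&(abs(X-x0)<2); print(x0,'y',np.round([Y[k].min(),Y[k].max()],1))
print('floor z',np.median(Z[near&(Z>5)&(Z<11)&(X>-60)&(X<-40)&(Y<0)&(Y>-30)]),'top z',np.median(Z[m]), telemetry.get_state()['eef_pos'])
E
```

```text
module 6697 x [-59.5 -20. ] y [-32.3  31.9] angle (array([-39.8,  -0.2]), array([64.2, 39.5]), -90.0)
walls 2816 x [-70.5  -5.2] y [-41.6  42.3] angle (array([-37.9,   0.3]), array([83.9, 65.3]), -90.0)
floor+base 4069 x [-80.2   9. ] y [-54.8  55.4] angle (array([-35.6,   0.3]), array([110.2,  89.2]), 90.0)
floor 1548 x [-60.4   2.8] y [-33.8  34.4] angle (array([-35.2,   6.3]), array([91.9, 41.2]), 45.7)
block 782 x [-59.6 -33.5] y [10.8 32. ] angle (array([-46.5,  21.4]), array([26.3, 20.8]), 1.2)
-30 x edge -59.5
-20 x edge -59.4
2 x edge -59.4
12 x edge -29.7
22 x edge -29.7
-55 y [-32.3   7.5]
-45 y [-32.3   7.6]
-38 y [-32.2   7.7]
-30 y [-32.   31.9]
floor z 8.007752473581348 top z 165.66887145827243 [0.49225734 0.21313746 0.17139733]
```

Request:
{"op": "play_rows", "data": {"steps": [[0,0.08,0.05,0,0,0,0],[0,0,0,2,0,0,0],[0,0,0,2.5,0,0,0],[0,0,0,2.5,0,0,0],[0,0,0,0,0,0,0]]}}

```text
clock: 13.63
eef_pos: [0.4903, 0.2126, 0.0981]
ee_rot: [0.178, 0.984, -0.002, -0.002]
contact_force: [0.3, -0.1, -4.8]
opening: 0.0136
grasp_force: 40.0
```

Request:
{"op": "play_rows", "data": {"steps": [[0,0,0,0.5,0,0,0],[0,0,0,0,0,0,0],[0,0,0,0,0,0,0],[0,0,0,0,0,0,0],[0,0,0,0,0,0,0]]}}

```text
clock: 14.05
eef_pos: [0.4926, 0.2141, 0.0976]
ee_rot: [0.179, 0.984, 0.0, 0.001]
contact_force: [-0.0, -0.8, -4.9]
opening: 0.0138
grasp_force: 40.0
```

Run:
```python
from h import *
f=grab_frame('wrist'); X,Y,Z,ok=rel(f)
s=telemetry.get_state();zt=s['eef_pos'][2]*1000-5.7
near=ok&(abs(X)<130)&(abs(Y)<70)
m=near&(abs(Z-zt)<4)&(X<-20)
edges('module',X,Y,m); edges('walls',X,Y,near&(Z>33)&(Z<43)); edges('base',X,Y,near&(Z>4)&(Z<12))
for x0 in(-55,-45,-38,-30): 
    k=m&(abs(X-x0)<2); print(x0,'y',np.round([Y[k].min(),Y[k].max()],1))
print('top z',np.median(Z[m]),s['contact_force']); go(.491,.213,159.6,.05)
```

```text
module 6659 x [-59.3 -20. ] y [-31.2  33. ] angle (array([-39.6,   0.9]), array([64.2, 39.3]), 90.0)
walls 4492 x [-70.8 -13.9] y [-41.7  42.4] angle (array([-42.7,   0.3]), array([84.2, 56.7]), 89.3)
base 6972 x [-80.7  79.7] y [-54.8  55.6] angle (array([-0.6,  0.4]), array([160.4, 110.3]), -0.1)
-55 y [-31.    8.7]
-45 y [-31.1   8.8]
-38 y [-31.1   8.8]
-30 y [-30.9  33. ]
top z 91.79813912584672 [-0.32728468  1.00311461 -3.71646652]
tool cm (before turn) [ 0.11 -0.14  4.74] az -0.003 yaw now 159.43 TCP [492.6 214.   97.4]
```

Request:
{"op": "play_rows", "data": {"steps": [[0,0.12,-0.05,0,0,0,0],[0,0,0,0,0,0,0],[0,0,0,0.5,0,0,0],[0,0,0,0.5,0,0,0],[0,0,0,0,0,0,0]]}}

```text
clock: 14.52
eef_pos: [0.4904, 0.2135, 0.0856]
ee_rot: [0.178, 0.984, -0.0, -0.001]
contact_force: [0.4, -0.1, -4.4]
opening: 0.0137
grasp_force: 40.0
```

```bash
cat > m.py <<'E'
from h import *
for i in range(2):
    f=grab_frame('wrist'); X,Y,Z,ok=rel(f)
    s=telemetry.get_state();zt=s['eef_pos'][2]*1000-5.7
    near=ok&(abs(X)<130)&(abs(Y)<70)
    m=near&(abs(Z-zt)<4)&(X<-20)
    edges('module',X,Y,m); edges('walls',X,Y,near&(Z>33)&(Z<41)); edges('base',X,Y,near&(Z>4)&(Z<12))
    print('underside z',np.median(Z[m])-36,s['contact_force'])
E
python3 m.py
```

```text
module 6987 x [-61.3 -20. ] y [-32.7  31.6] angle (array([-40.6,  -0.5]), array([64.3, 41.3]), 89.8)
walls 5370 x [-70.8  50.1] y [-41.6  42.6] angle (array([-10.3,   0.6]), array([120.9,  84.2]), 0.1)
base 6754 x [-80.7  69.4] y [-54.9  55.7] angle (array([-5.6,  0.4]), array([150.1, 110.6]), -0.0)
underside z 43.869286988484006 [-0.05379501  0.43594989 -4.42143093]
module 6992 x [-61.3 -20. ] y [-32.5  31.7] angle (array([-40.6,  -0.4]), array([64.2, 41.3]), 89.9)
walls 5317 x [-70.8  50.6] y [-41.9  42.6] angle (array([-10.2,   0.3]), array([121.4,  84.5]), -0.0)
base 6781 x [-80.7  69.9] y [-54.8  55.7] angle (array([-5.4,  0.4]), array([150.5, 110.5]), -0.1)
underside z 44.1666828945977 [-0.67383734 -0.48342716 -5.47436904]
```

Request:
{"op": "play_rows", "data": {"steps": [[0,-0.05,0.07,0,0,0,0],[0,0,0,0.3,0,0,0],[0,0,0,0.4,0,0,0],[0,0,0,0.4,0,0,0],[0,0,0,0,0,0,0]]}}

```text
clock: 15.03
eef_pos: [0.4911, 0.2141, 0.0747]
ee_rot: [0.178, 0.984, -0.0, -0.0]
contact_force: [-0.2, -0.3, -4.7]
opening: 0.0136
grasp_force: 40.0
```

```bash
python3 m.py
```

```text
module 6879 x [-60.7 -20. ] y [-31.8  32.3] angle (array([-40.4,   0.2]), array([64.1, 40.7]), 90.0)
walls 7018 x [-70.9  43.5] y [-41.7  42.5] angle (array([-13.7,   0.4]), array([114.4,  84.1]), 0.1)
base 6834 x [-80.5  63.1] y [-54.7  55.7] angle (array([-8.6,  0.4]), array([143.6, 110.4]), -0.1)
underside z 33.03543855682045 [ 0.81879174 -0.16731603 -4.83517751]
module 6883 x [-60.8 -20. ] y [-31.7  32.6] angle (array([-40.4,   0.5]), array([64.2, 40.8]), 90.0)
walls 7002 x [-70.8  44.4] y [-41.7  42.5] angle (array([-13.2,   0.4]), array([115.2,  84.2]), -0.0)
base 6797 x [-80.5  63.7] y [-54.8  55.6] angle (array([-8.4,  0.4]), array([144.2, 110.4]), 0.1)
underside z 33.35148809856334 [ 1.51257339e-01 -3.27111542e-03 -4.49791745e+00]
```

The module is centred to within 0.2 mm and already 7 mm inside the pocket. I'll lower it the remaining 25 mm.

Request:
{"op": "play_rows", "data": {"steps": [[0,0,0,0.4,0,0,0],[0,0,0,0.4,0,0,0],[0,0,0,0.4,0,0,0],[0,0,0,0.4,0,0,0],[0,0,0,0.3,0,0,0]]}}

```text
clock: 15.55
eef_pos: [0.4914, 0.2142, 0.056]
ee_rot: [0.178, 0.984, -0.0, -0.0]
contact_force: [-0.3, -0.2, -5.1]
opening: 0.0138
grasp_force: 40.0
```

Request:
{"op": "play_rows", "data": {"steps": [[0,0,0,0.2,0,0,0],[0,0,0,0.2,0,0,0],[0,0,0,0.1,0,0,0],[0,0,0,0.1,0,0,0],[0,0,0,0,0,0,0]]}}

```text
clock: 15.97
eef_pos: [0.4915, 0.2143, 0.0505]
ee_rot: [0.178, 0.984, -0.0, -0.0]
contact_force: [-0.3, 0.4, -5.5]
opening: 0.0139
grasp_force: 40.0
```

```bash
python3 m.py
```

```text
module 7136 x [-69. -20.] y [-39.3  39.3] angle (array([-44.5,   0. ]), array([78.6, 49. ]), 90.0)
walls 10586 x [-70.9  28.9] y [-41.6  42.4] angle (array([-21.1,   0.4]), array([99.7, 83.9]), -0.1)
base 7222 x [-80.8  48.3] y [-54.7  55.8] angle (array([-16.3,   0.5]), array([128.9, 110.5]), -0.1)
underside z 8.722450707430198 [ 0.53338307  0.14731946 -4.75364817]
module 7063 x [-68.8 -20. ] y [-39.3  39.5] angle (array([-44.2,   0.1]), array([78.5, 48.9]), -89.5)
walls 10614 x [-70.9  29. ] y [-41.9  42.6] angle (array([-20.9,   0.3]), array([99.9, 84.4]), -0.1)
base 7207 x [-80.8  48.5] y [-54.8  55.6] angle (array([-16.1,   0.3]), array([129.2, 110.5]), -0.1)
underside z 8.824097696768263 [-0.7852809   0.47478489 -5.06704347]
```

Request:
{"op": "play_rows", "data": {"steps": [[0,0,0,0.05,0,0,0],[0,0,0,0.05,0,0,0],[0,0,0,0,0,0,0],[0,0,0,0,0,0,0],[0,0,0,0,0,0,0]]}}

```text
clock: 16.48
eef_pos: [0.4916, 0.2143, 0.0497]
ee_rot: [0.178, 0.984, 0.0, 0.0]
contact_force: [0.2, -0.8, -1.6]
opening: 0.0136
grasp_force: 40.0
```

Touching down: the load is passing to the floor. Now I'll release and rise.

Request:
{"op": "play_rows", "data": {"steps": [[0,0,0,0.03,0,0,0],[0,0,0,0,0,0,0],[50,0,0,0,0,0,0],[50,0,0,0,0,0,0],[50,0,0,0,0,0,0]]}}

```text
clock: 16.9
eef_pos: [0.4917, 0.2145, 0.0494]
ee_rot: [0.178, 0.984, 0.0, 0.0]
contact_force: [0.1, -0.3, -0.2]
opening: 0.0295
grasp_force: 0.0
```

Request:
{"op": "play_rows", "data": {"steps": [[50,0,0,0,0,0,0],[50,0,0,-1,0,0,0],[50,0,0,-2,0,0,0],[50,0,0,-3,0,0,0],[50,0,0,-3,0,0,0]]}}

```text
clock: 17.32
eef_pos: [0.4907, 0.2143, 0.1404]
ee_rot: [0.178, 0.984, -0.0, -0.001]
contact_force: [-0.4, -0.7, 0.1]
opening: 0.0464
grasp_force: 0.0
```

Request:
{"op": "play_rows", "data": {"steps": [[50,-2.5,0,-1,0,0,0],[50,-2.5,0,0,0,0,0],[50,-2,0,0,0,0,0],[50,0,0,0,0,0,0],[50,0,0,0,0,0,0]]}}

```text
clock: 17.73
eef_pos: [0.5575, 0.1891, 0.1497]
ee_rot: [0.179, 0.984, 0.0, -0.0]
contact_force: [-0.5, 1.5, 0.6]
opening: 0.0462
grasp_force: 0.0
```

Run:
```python
from h import *
f=grab_frame('wrist'); save(f,'w5.png'); X,Y,Z,ok=rel(f)
n=ok&(abs(X)<64)&(abs(Y)<33)
for nm,m in(('top',n&(abs(Z-44)<1.5)),('rib',n&(abs(Z-78)<4)),('walls',ok&(abs(X)<75)&(abs(Y)<50)&(abs(Z-38)<3))): edges(nm,X,Y,m); print(np.median(Z[m]))
m=n&(abs(Z-44)<4); A=np.c_[X[m],Y[m],np.ones(m.sum())]; print('plane',np.linalg.lstsq(A,Z[m],rcond=None)[0])
m=ok&(X>80)&(X<160)&(abs(Y)<20)&(Z>80)&(Z<92); edges('tab',X,Y,m)
go(.611,.169,159.6,.058)
```

```text
top 10251 x [-59.9  59.8] y [-31.5  32.7] angle (array([-0.1,  0.6]), array([119.6,  64.1]), -0.1)
44.037736347061205
rib 1992 x [-29.9  29.3] y [-6.4  7.4] angle (array([-0.3,  0.5]), array([59.3, 13.7]), 0.3)
77.81048810267674
walls 7413 x [-70.7  69.8] y [-41.8  42.4] angle (array([-0.5,  0.3]), array([140.5,  84.1]), 0.0)
39.30244221780277
plane [ 6.56392994e-03 -9.67354347e-03  4.38805794e+01]
tab 458 x [119.5 135.9] y [-7.3  8.4] angle (array([127.7,   0.5]), array([16.5, 15.6]), -0.3)
tool cm (before turn) [-5.83 -0.03  9.15] az -0.003 yaw now 159.43 TCP [556.5 189.8 149.5]
```

View pics/w5.png

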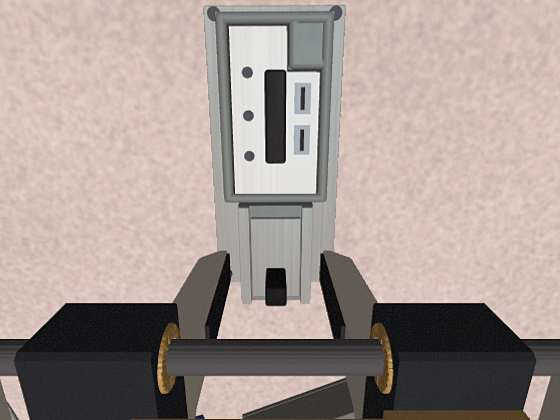

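The module is seated square and flat: its centre is 0.4 mm off and its top is at 44 mm. The tab shows at (276,286), with the joint at about 36 mm. Next I'll grip it and slide it home.

Request:
{"op": "play_rows", "data": {"steps": [[50,-2.5,0,0,0,0,0],[50,-2.5,0,0,0,0,0],[50,-0.85,0,1,0,0,0],[50,0,0,2,0,0,0],[50,0,0,2,0,0,0]], "newtons": 25}}

```text
clock: 18.2
eef_pos: [0.6113, 0.1697, 0.0988]
ee_rot: [0.178, 0.984, 0.0, 0.0]
contact_force: [-0.1, -0.3, 0.0]
opening: 0.0464
grasp_force: 0.0
```

Request:
{"op": "play_rows", "data": {"steps": [[50,0,0,2,0,0,0],[50,0,0,2.1,0,0,0],[50,0,0,0,0,0,0],[50,0,0,0,0,0,0],[0,0,0,0,0,0,0]]}}

```text
clock: 18.62
eef_pos: [0.6114, 0.1701, 0.0591]
ee_rot: [0.178, 0.984, 0.0, -0.0]
contact_force: [-0.1, 0.7, 0.2]
opening: 0.0428
grasp_force: 0.0
```

Request:
{"op": "play_rows", "data": {"steps": [[0,0,0,0,0,0,0],[0,0,0,0,0,0,0],[0,0,0,0,0,0,0],[0,0,0,0,0,0,0],[0,0,0,0,0,0,0]]}}

```text
clock: 19.03
eef_pos: [0.6122, 0.1692, 0.0589]
ee_rot: [0.178, 0.984, 0.0, 0.0]
contact_force: [0.2, -1.1, 4.3]
opening: 0.0161
grasp_force: 25.0
```

Request:
{"op": "play_rows", "data": {"steps": [[0,0.7,0,0,0,0,0],[0,0.8,0,0,0,0,0],[0,0.8,0,0,0,0,0],[0,0.8,0,0,0,0,0],[0,0.4,0,0,0,0,0]]}}

```text
clock: 19.45
eef_pos: [0.5783, 0.1818, 0.0589]
ee_rot: [0.178, 0.984, -0.0, 0.0]
contact_force: [1.0, -2.0, 5.2]
opening: 0.016
grasp_force: 25.0
```

Request:
{"op": "play_rows", "data": {"steps": [[0,0.1,0,0,0,0,0],[0,0.1,0,0,0,0,0],[0,0,0,0,0,0,0],[0,0,0,0,0,0,0],[0,0,0,0,0,0,0]]}}

```text
clock: 19.87
eef_pos: [0.5775, 0.1821, 0.0588]
ee_rot: [0.179, 0.984, -0.0, 0.001]
contact_force: [1.9, -3.0, 6.8]
opening: 0.0156
grasp_force: 25.0
```

Request:
{"op": "play_rows", "data": {"steps": [[0,0,0,0,0,0,0],[45,0,0,0,0,0,0],[45,0,0,0,0,0,0],[45,0,0,0,0,0,0],[45,0,0,0,0,0,0]]}}

```text
clock: 20.28
eef_pos: [0.5767, 0.1822, 0.058]
ee_rot: [0.178, 0.984, -0.0, -0.0]
contact_force: [0.0, -0.3, -0.0]
opening: 0.0375
grasp_force: 0.0
```

Request:
{"op": "play_rows", "data": {"steps": [[45,0,0,-2,0,0,0],[45,0,0,-3,0,0,0],[45,0,0,-3,0,0,0],[45,0,0,-3,0,0,0],[45,0,0,0,0,0,0]]}}

```text
clock: 20.7
eef_pos: [0.5791, 0.1838, 0.1734]
ee_rot: [0.178, 0.984, 0.002, 0.003]
contact_force: [0.3, -0.1, -0.8]
opening: 0.0419
grasp_force: 0.0
```

Run:
```python
from h import *
f=grab_frame('wrist'); save(f,'w6.png'); X,Y,Z,ok=rel(f)
n=ok&(abs(X)<64)&(abs(Y)<33)
for nm,m in(('top',n&(abs(Z-44)<1.5)),('rib',n&(abs(Z-78)<4)),('walls',ok&(abs(X)<75)&(abs(Y)<50)&(abs(Z-38)<3)),('tab',ok&(X>75)&(X<160)&(abs(Y)<20)&(Z>80)&(Z<92)),('tongue',ok&(X<75)&(X>20)&(abs(Y)<20)&(abs(Z-52)<3))): edges(nm,X,Y,m); print(np.median(Z[m]))
```

```text
top 8336 x [-59.   60.2] y [-31.6  32.6] angle (array([0.6, 0.5]), array([119.1,  64.2]), -0.1)
44.03561086221755
rib 1787 x [-29.6  29.9] y [-6.5  7.2] angle (array([0.1, 0.3]), array([59.5, 13.7]), 0.1)
77.82639872000424
walls 4778 x [-60.3  69.5] y [-41.8  42.4] angle (array([4.6, 0.3]), array([129.8,  84.1]), 0.0)
39.32808640193605
tab 439 x [82.7 98.5] y [-7.3  8. ] angle (array([90.6,  0.4]), array([15.8, 15.2]), -0.3)
85.71193277520933
tongue 2002 x [41.3 75. ] y [-19.7  20. ] angle (array([58.1,  0.1]), array([39.7, 33.7]), -90.0)
51.947415245659656
```

View pics/w6.png

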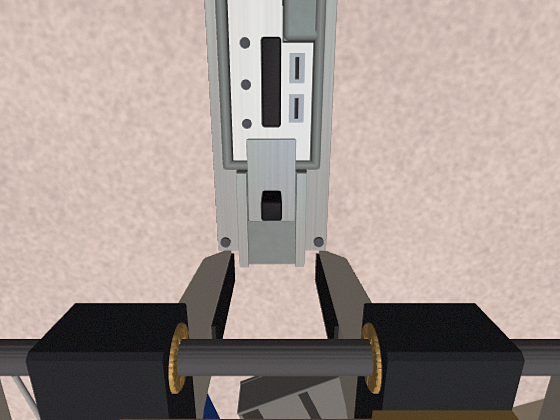

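The latch is home: the tongue edge is at cradle x of about 42 mm over the module (270,140), and the tab is at 91–92 mm. The module is still square, and the gripper is clear. Handing in.

```bash
python3 -c "
from workcell import job
print(job.sign_off())"
```

```text
the job is handed in; nothing more can be done
None
```

The cut-corner module sits flat and square in the cradle pocket, about 0.4 mm off centre. The latch is fully home over it, the gripper is clear, and the job is handed in; sign-off returned no verdict.

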